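# Make up the tea tray and the egg tray

## Robot

A 6-joint arm with a two-finger parallel gripper is mounted at the origin on the work surface. World frame = base frame: x ahead of the robot, y to its left, z up, the work surface at z = 0. Lengths are in m, angles in rad, forces in N, time in s.
With the tool pointing down it reaches from about 0.375 to 0.975 m from the base axis. Payload 3.8 kg.
Tool frame: the origin (TCP) lies at the very end of the fingers, on their centre line; the grasp point (between the pads) lies 19 mm behind it; z points along the fingers, y is the line along which they close (so a half turn about z gives the same grasp; the last joint's range is limited). The gripper opens to 85 mm and grips with 20 to 120 N. Pads are 22 mm wide; open, the fingers measure 114 mm over their backs; the gripper's body (76 mm by 85 mm) begins 54 mm behind the grasp point. The pads swing forward as they close: fully open they stand 13 mm farther back than shut.
Start: joints at [-1.311, 0.264, 1.604, -0, 1.274, -0.037], TCP at [0.197, -0.645, 0.231] pointing down, gripper open.
Joint ranges: [-2.63, 2.63], [-0.94, 2.18], [0.31, 2.57], [-1.31, 4.45], [0, 2.66], [-2.55, 2.55]. Speed limits (rad/s): [2.57, 2.57, 3.14, 3.14, 3.14, 3.14].

## Interface

Orientations are given as a rotation vector (axis times angle).
In Python, from workcell import bot gives the robot as it stands.
- The arm moves only by the shell command python3 -m creep 'ROWS' [FORCE]. ROWS is JSON, a list of rows, each a list of 5 numbers: the shift along the tool's x, y, z in units of 0.05 m (1.0 is 0.05 m), then the turn about the tool's z in units of 0.1 rad (1.0 is 0.1 rad), then the opening, from 0 (shut) to 1 (fully open). In form: [[tx, ty, tz, spin, hand], ...]. A call has 1 to 20 rows; each row shifts and turns the commanded pose from where the row before left it, along the tool's axes as they then stand; what a row does not reach is not made up. A row lasts 1/8 s, in which the tool goes at most 62.5 mm and 10.7 degrees, less where a joint would pass 70% of its speed; a pose out of reach is approached as far as the arm can. A call with a number of a shift or a turn outside -1 to 1 is refused whole. A call with a gripper value outside its range is refused whole. The fingers move at their own pace and stop on an object; FORCE is the grip in N (left out, the last holds). Time passes only in rows, so rows that do not move let the fingers close. It gives the time, the measured TCP pose, the force, the opening and the grip force at its end, in the units of the state.
- bot.read_state(): the state, without advancing time (a new reading comes with each control period).
- bot.read_camera(name): name is "scene" or "top" or "wrist"; returns a dict with "pixels" (420x560x3 uint8, red, green, blue), "vfov" (degrees; the focal length in pixels is half the picture's height over the tangent of half this angle, whatever the lens; pixels are square), "cx", "cy" (the principal point, pixels), "world_to_cam" (4x4, takes a point from world to camera coordinates). Camera axes: x right, y down, z forward; pixel columns grow to the right and rows downward; lengths in m; the calibration is good to about 2 mm. A picture is of the moment at which its call begins. There is no depth.
- bot.finish_job(): hands the job in; it is judged then, once.
Trained networks look in a picture, given as the dict that the camera call returned (one of the last four; its "shot" number tells which), for a name from the list of things; names that differ only in an ending like _2 or _b are one class to them, and where a whole thing is asked for, a point or a joint stands for the part that bears it (a point fixed in the world has none). Each returns a list of dicts, best first, with "score" (0 to 1); they miss things now and then, are a little off and sometimes report something else, mostly with a low value. They report only what shows in the picture. A call takes as long as a camera call.
- bot.look_for(target, picture): "bbox" ([left, top, right, bottom] in pixels, round what is visible of it).
- bot.regions_of(target, picture): "mask" (420x560 bool, what is visible of it) and "bbox" ([left, top, right, bottom] in pixels, round what is visible of it).
The state is a dict: "time": time; "q": joint angles; "joint_vel": joint speeds; "joint_torque": joint torques, N m; "tool_pos": TCP position; "tcp_rot": TCP orientation; "wrist_force": force on the tool from outside, world axes, zero at the start; "torque": the same for the moment, N m; "width": opening from 0.0 (shut) to 1.0 (fully open); "grip_force": force on a finger pad.
Only numpy, scipy, OpenCV 4.12 (cv2) and the standard library are available. Lean on these libraries where they do the work, as an engineer would, in place of code of your own. Each camera call takes 0.05 s, during which the arm holds its last target. There are 200 camera calls.

## Task

Make up the two breakfast trays from the things standing on the counter: the tea cup, the square tea tin and the sugar jar go on the long tray with three compartments, the egg cup and the tall slim shaker on the short tray with two. Set each one down gently (do not drop it), upright, on the floor of a compartment of its own; any compartment of the right tray will do. Leave the squat shaker, the potted plant and the coffee jar where they stand.

Things in the scene. Friction and masses are not known exactly. Their poses are not given: they have to be found in the camera images.
- tea_cup: White ceramic cup without handle, open at the top, straight round sides, outside diameter 54 mm (50 mm at the very foot), 65 mm tall, wall 3.5 mm, 150 g. Origin: centre of its underside, z up.
- tea_tin: Closed square metal tin, 46 x 46 mm, 75 mm tall, with a flat lid, 140 g. x and y are square to its sides. Origin: centre of its underside, z up.
- sugar_jar: White ceramic jar with lid, round, diameter 55 mm, 60 mm tall to the top of the lid, plus a knob 16 mm across on top, 74 mm tall in all, 200 g. Origin: centre of its underside, z up.
- egg_cup: White ceramic egg cup, 62 mm tall: foot 40 mm across, narrow stem 18 mm, cup open at the top with straight sides 48 mm across from 40 mm above the foot's underside to the rim, 90 g. Origin: centre of its underside, z up.
- tall_shaker: Slim round metal shaker with domed perforated top, diameter 38 mm, 88 mm tall (sides straight up to 74 mm), 120 g. Origin: centre of its underside, z up.
- squat_shaker: Squat round metal shaker with the same kind of top, diameter 48 mm, only 48 mm tall, 110 g. It belongs to neither tray and stays where it is. Origin: centre of its underside, z up.
- tea_tray: The long tray, 230 x 80 x 16 mm, three square compartments in a row, each 70 x 70 mm inside, centred at x = -75, 0 and +75 mm. Fixed to the counter. Low wooden walls 5 mm thick, top edge 16 mm above the counter; compartment floor 6 mm above the counter. Origin: centre of the underside, at counter height; x runs along the row of compartments, y across it, z up. 
- egg_tray: The short tray, 155 x 80 x 16 mm, two square compartments in a row, each 70 x 70 mm inside, centred at x = -37.5 and +37.5 mm. Fixed to the counter. Low wooden walls 5 mm thick, top edge 16 mm above the counter; compartment floor 6 mm above the counter. Origin: centre of the underside, at counter height; x runs along the row of compartments, y across it, z up. 
- plant: Potted plant, blue pot 84 mm across the rim and 70 mm tall, leaves up to about 115 mm high. Stays where it is. Origin: centre of its underside, z up.
- coffee_jar: Brown glass jar with a black cap, 72 mm across, 100 mm tall. Stays where it is. Origin: centre of its underside, z up.

How it is judged:
At the end, for the whole second after the job is handed in: Cup, tin and sugar jar in compartments of the long tray, egg cup and tall shaker of the short one: each within 16 mm of a compartment's centre in tray x and y, on its floor (4 mm), upright (0.1 rad), at rest. Squat shaker, plant, coffee jar upright, moved under 30 mm (y of tea_cup in the frame of tea_tray between -0.016 and 0.016 m and z of tea_cup in the frame of tea_tray between 0.002 and 0.01 m and angle between each of tea_cup, tea_tin, sugar_jar, egg_cup, tall_shaker, squat_shaker, plant, coffee_jar's own z axis and vertical below 0.1 rad and linear speed of each of tea_cup, tea_tin, sugar_jar, egg_cup, tall_shaker below 0.02 m/s and angular speed of each of tea_cup, tea_tin, sugar_jar, egg_cup, tall_shaker below 0.2 rad/s and (x of tea_cup in the frame of tea_tray between -0.091 and -0.059 m or x of tea_cup in the frame of tea_tray between -0.016 and 0.016 m or x of tea_cup in the frame of tea_tray between 0.059 and 0.091 m) and y of tea_tin in the frame of tea_tray between -0.016 and 0.016 m and z of tea_tin in the frame of tea_tray between 0.002 and 0.01 m and (x of tea_tin in the frame of tea_tray between -0.091 and -0.059 m or x of tea_tin in the frame of tea_tray between -0.016 and 0.016 m or x of tea_tin in the frame of tea_tray between 0.059 and 0.091 m) and y of sugar_jar in the frame of tea_tray between -0.016 and 0.016 m and z of sugar_jar in the frame of tea_tray between 0.002 and 0.01 m and (x of sugar_jar in the frame of tea_tray between -0.091 and -0.059 m or x of sugar_jar in the frame of tea_tray between -0.016 and 0.016 m or x of sugar_jar in the frame of tea_tray between 0.059 and 0.091 m) and y of egg_cup in the frame of egg_tray between -0.016 and 0.016 m and z of egg_cup in the frame of egg_tray between 0.002 and 0.01 m and (x of egg_cup in the frame of egg_tray between -0.0535 and -0.0215 m or x of egg_cup in the frame of egg_tray between 0.0215 and 0.0535 m) and y of tall_shaker in the frame of egg_tray between -0.016 and 0.016 m and z of tall_shaker in the frame of egg_tray between 0.002 and 0.01 m and (x of tall_shaker in the frame of egg_tray between -0.0535 and -0.0215 m or x of tall_shaker in the frame of egg_tray between 0.0215 and 0.0535 m) and distance of each of squat_shaker, plant, coffee_jar from where it was at the start of the episode below 0.03 m); the robot touches nothing.
It fails at once if the squat shaker, the plant or the coffee jar is shifted by more than 30 mm (distance of any of squat_shaker, plant, coffee_jar from where it was at the start of the episode above 0.03 m).
It fails at once if a thing is dropped (out of the fingers it moves faster than 0.6 m/s, a fall of some 20 mm) ((linear speed of tea_cup above 0.6 m/s and contact force between the fingers and tea_cup below 0.1 N) or (linear speed of tea_tin above 0.6 m/s and contact force between the fingers and tea_tin below 0.1 N) or (linear speed of sugar_jar above 0.6 m/s and contact force between the fingers and sugar_jar below 0.1 N) or (linear speed of egg_cup above 0.6 m/s and contact force between the fingers and egg_cup below 0.1 N) or (linear speed of tall_shaker above 0.6 m/s and contact force between the fingers and tall_shaker below 0.1 N)).
It also fails if it takes over 118 s, if anything falls off the work surface, if the arm or the gripper's body presses on something with over 40 N, if the wrist force passes 120 N, or if a joint passes its speed limit or range.

## Working session

There is one attempt and no reset: what is moved stays moved. The work goes in short steps, Python scripts to look and compute and a shell command to move; the robot and the scene stay as the last step left them, time stands still between calls to the robot, and variables do not carry over. Pictures are saved under pics/ and viewed, at most 14 in all, crops included, and the job is handed in when it is done.

```bash
ls; mkdir -p pics
python3 - <<'E'
from workcell import bot
import cv2,numpy as np
s=bot.read_state(); print({k:np.round(v,3).tolist() for k,v in s.items()})
for n in ("scene","top"):
    p=bot.read_camera(n); cv2.imwrite(f"pics/{n}0.png",p["pixels"][...,::-1].copy())
    print(n,p["vfov"],p["cx"],p["cy"],np.round(p["world_to_cam"],3).tolist())
    for t in "tea_cup tea_tin sugar_jar egg_cup tall_shaker squat_shaker tea_tray egg_tray plant coffee_jar".split():
        print(t,[(np.round(d["bbox"]).tolist(),round(d["score"],2)) for d in bot.look_for(t,p)[:3]])
E
```

```text
pics
{'time': 0.0, 'q': [-1.311, 0.265, 1.605, -0.0, 1.274, -0.037], 'joint_vel': [0.0, -0.0, 0.0, 0.0, -0.001, 0.0], 'joint_torque': [-0.002, -51.511, -36.732, 0.0, 0.013, 0.0], 'tool_pos': [0.197, -0.645, 0.23], 'tcp_rot': [-3.105, -0.464, 0.0], 'wrist_force': [0.417, -0.661, -0.76], 'torque': [0.029, 0.011, -0.087], 'grip_force': 0.0, 'width': 0.997}
scene 55.87534932226947 278.62960711448846 211.53125875940734 [[0.871, 0.491, 0.015, -0.513], [0.37, -0.636, -0.677, -0.176], [-0.322, 0.595, -0.736, 0.941], [0.0, 0.0, 0.0, 1.0]]
tea_cup [([266.0, 196.0, 288.0, 243.0], 0.72)]
tea_tin [([204.0, 179.0, 238.0, 221.0], 0.89)]
sugar_jar [([305.0, 170.0, 333.0, 206.0], 0.83), ([207.0, 176.0, 241.0, 219.0], 0.74)]
egg_cup [([155.0, 215.0, 189.0, 254.0], 0.87)]
tall_shaker [([264.0, 198.0, 287.0, 244.0], 0.74)]
squat_shaker [([237.0, 158.0, 261.0, 184.0], 0.89)]
tea_tray [([59.0, 285.0, 218.0, 396.0], 0.63)]
egg_tray [([282.0, 120.0, 355.0, 163.0], 0.66)]
plant [([292.0, 264.0, 365.0, 356.0], 0.68)]
coffee_jar [([346.0, 194.0, 397.0, 261.0], 0.61)]
top 50.412189633574066 278.0906400100876 210.99168020949259 [[-0.002, -0.999, 0.033, -0.017], [-0.993, -0.002, -0.116, 0.58], [0.116, -0.033, -0.993, 0.986], [0.0, 0.0, 0.0, 1.0]]
tea_cup [([306.0, 190.0, 330.0, 215.0], 0.73)]
tea_tin [([264.0, 241.0, 289.0, 274.0], 0.9)]
sugar_jar [([208.0, 186.0, 231.0, 211.0], 0.59)]
egg_cup [([309.0, 260.0, 339.0, 286.0], 0.63)]
tall_shaker [([263.0, 200.0, 280.0, 220.0], 0.73)]
squat_shaker [([214.0, 253.0, 235.0, 277.0], 0.74)]
tea_tray [([371.0, 192.0, 415.0, 297.0], 0.58)]
egg_tray [([126.0, 198.0, 167.0, 269.0], 0.9)]
plant [([317.0, 110.0, 360.0, 159.0], 0.68)]
coffee_jar [([263.0, 198.0, 280.0, 219.0], 0.74), ([230.0, 119.0, 259.0, 158.0], 0.56)]
```

View pics/scene0.png

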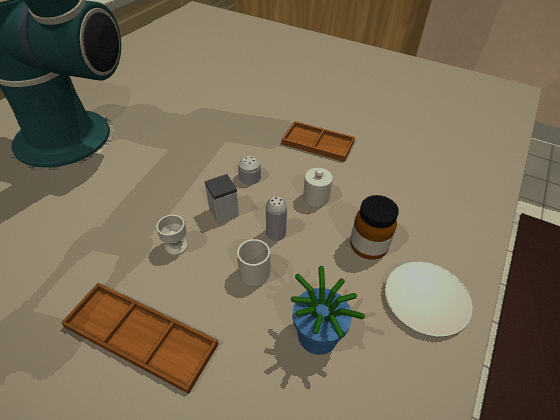

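View pics/top0.png

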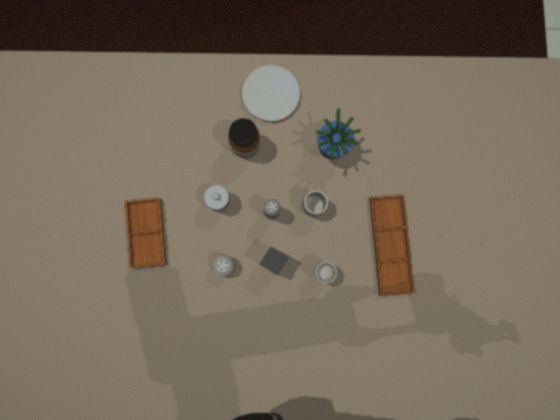

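The scene picture shows cup (254,262), tall shaker (276,218), tin (222,199), egg cup (172,233), sugar jar (317,187), squat shaker (249,170), egg tray (318,141) and tea tray (140,335). The top view agrees with the boxes; the scene "tea_cup" box is really the tall shaker, so I'll pick detections that are consistent between the views.

```bash
cat > h.py <<'E'
from workcell import bot
import cv2,numpy as np
from scipy.optimize import least_squares
def cyl(*rz):
    a=np.linspace(0,2*np.pi,48,endpoint=False)
    return np.vstack([np.c_[r*np.cos(a),r*np.sin(a),0*a+z] for r,z in rz])
def box(x,y,z): return np.array([[i*x/2,j*y/2,k*z] for i in(-1,1) for j in(-1,1) for k in(0,1)])
M=dict(tea_cup=cyl((.025,0),(.027,.005),(.027,.065)),tea_tin=box(.046,.046,.075),
 sugar_jar=cyl((.0275,0),(.0275,.06),(.008,.074)),egg_cup=cyl((.020,0),(.024,.040),(.024,.062)),
 tall_shaker=cyl((.019,0),(.019,.074),(.013,.083),(.005,.088)),squat_shaker=cyl((.024,0),(.024,.034),(.018,.043),(.006,.048)),
 tea_tray=box(.23,.08,.016),egg_tray=box(.155,.08,.016),plant=cyl((.03,0),(.042,.07)),coffee_jar=cyl((.036,0),(.036,.1)))
D=np.array([[np.cos(a),np.sin(a)] for a in np.linspace(0,2*np.pi,24,endpoint=False)])
def proj(p,X):
    c=X@p["world_to_cam"][:3,:3].T+p["world_to_cam"][:3,3]
    f=p["pixels"].shape[0]/2/np.tan(np.radians(p["vfov"]/2))
    return c[:,:2]/c[:,2:]*f+[p["cx"],p["cy"]]
def sup(P): return (P@D.T).max(0)
def msup(m):
    n,l,st,_=cv2.connectedComponentsWithStats(m.astype(np.uint8)); k=1+st[1:,4].argmax()
    y,x=np.nonzero(l==k); return sup(np.c_[x,y]+0.0)+0.5*np.abs(D).max(1)
def place(name,v):
    x,y,z,w=v; X=M[name]; c,s=np.cos(w),np.sin(w)
    return X@np.array([[c,s,0],[-s,c,0],[0,0,1]])+[x,y,z]
def fit(name,obs,v0,free=(1,1,1,1)):
    """obs: list of (picture, mask support)"""
    fr=np.array(free,bool); v0=np.array(v0,float)
    def full(u): v=v0.copy(); v[fr]=u; return v
    f=lambda u: np.concatenate([sup(proj(p,place(name,full(u))))-m for p,m in obs])
    r=least_squares(f,v0[fr],loss="soft_l1",x_scale=np.array([.01,.01,.01,.1])[fr],diff_step=1e-5)
    return full(r.x),np.sqrt(np.mean(f(r.x)**2))
E
cat > m1.py <<'E'
from h import *
seed=dict(tea_cup=(254,262),tea_tin=(222,199),sugar_jar=(317,187),egg_cup=(172,233),tall_shaker=(276,218),squat_shaker=(249,170),tea_tray=(140,335),egg_tray=(318,141),plant=(322,320),coffee_jar=(375,230))
tops=dict(tea_cup=(318,202),tea_tin=(275,260),sugar_jar=(217,198),egg_cup=(325,273),tall_shaker=(271,209),squat_shaker=(224,265),tea_tray=(392,245),egg_tray=(146,233),plant=(337,140),coffee_jar=(244,138))
P={n:bot.read_camera(n) for n in("scene","top")}
print(P["top"].keys())
for n in M:
    obs=[];sc=[]
    for c,S in(("scene",seed),("top",tops)):
        for d in bot.regions_of(n,P[c]):
            b=d["bbox"]
            if np.hypot((b[0]+b[2])/2-S[n][0],(b[1]+b[3])/2-S[n][1])<14:
                obs.append((P[c],msup(d["mask"])));sc.append((c,round(d["score"],2)));break
    best=None
    # start: top ray to z=0.03
    for w in((0,.4,.8,1.2) if n=="tea_tin" else (1.57,) if "tray" in n else (0,)):
        fr=(1,1,len(obs)>1,n in("tea_tin","tea_tray","egg_tray"))
        u=(np.array(tops[n])-280)/446
        r=fit(n,obs,(.55-(tops[n][1]-211)*.0022,-(tops[n][0]-280)*.0022,0,w),fr) if obs else None
        if r and (best is None or r[1]<best[1]): best=r
    print(n,sc,np.round(best[0],4) if best else None,"rms px",best and round(best[1],2))
E
python3 m1.py
```

```text
dict_keys(['pixels', 'vfov', 'cx', 'cy', 'world_to_cam', 'shot'])
tea_cup [('scene', 0.78), ('top', 0.84)] [ 0.597  -0.1007  0.0008  0.    ] rms px 0.7
tea_tin [('scene', 0.84), ('top', 0.72)] [ 0.4683 -0.0068  0.0015  0.9999] rms px 0.77
sugar_jar [('scene', 0.73), ('top', 0.73)] [0.6094 0.1211 0.0013 0.    ] rms px 0.84
egg_cup [('top', 0.65)] [ 0.4426 -0.1212  0.      0.    ] rms px 0.25
tall_shaker [('scene', 0.59), ('top', 0.51)] [ 0.5837 -0.0025  0.0047  0.    ] rms px 0.5
squat_shaker [('scene', 0.73), ('top', 0.94)] [0.4587 0.1055 0.0039 0.    ] rms px 0.42
tea_tray [('scene', 0.83), ('top', 0.89)] [ 0.5054 -0.283   0.0018  0.0689] rms px 0.71
egg_tray [('scene', 0.65), ('top', 0.77)] [5.3400e-01 2.8820e-01 1.1000e-03 1.5943e+00] rms px 9.02
plant [('scene', 0.9), ('top', 0.57)] [ 0.7363 -0.1465  0.0416  0.    ] rms px 6.3
coffee_jar [('scene', 0.71), ('top', 0.69)] [ 0.7457  0.0609 -0.0032  0.    ] rms px 1.28
```

The tea tray fits well (yaw 0.07). The egg tray fit was started with the wrong yaw and the egg cup had only one view, so I'm fixing both and adding a small move calculator.

```bash
sed -i 's/(1.57,) if "tray" in n/(0.05,) if "tray" in n/' m1.py
cat >> h.py <<'E'
def go(x,y,z,psi,zmid=None):
    """print how far to go, tool axes and units; spin is applied first"""
    from scipy.spatial.transform import Rotation as R
    s=bot.read_state(); Rm=R.from_rotvec(s["tcp_rot"]).as_matrix(); p0=np.arctan2(Rm[1,0],Rm[0,0])
    dp=(psi-p0+np.pi/2)%np.pi-np.pi/2; w=p0+dp
    d=np.array([x,y,z])-s["tool_pos"]
    t=np.array([np.cos(w)*d[0]+np.sin(w)*d[1],np.sin(w)*d[0]-np.cos(w)*d[1],-d[2]])/.05
    print("t %.1f pos %s psi %.3f tilt %.3f w %.2f | spin %.2f  shift x %.2f y %.2f z %.2f"%(s["time"],np.round(s["tool_pos"],4),p0,np.arccos(-Rm[2,2]),s["width"],-dp/.1,*t))
E
python3 m1.py | egrep 'egg|cup|tray'
python3 - <<'E'
from h import *
p=bot.read_camera("scene")
for d in bot.regions_of("egg_cup",p)+bot.look_for("egg_cup",p): print(d["bbox"],d["score"])
P2=place("egg_cup",(.4426,-.1212,0,0)); q=proj(p,P2); print(q.min(0),q.max(0))
go(.597,-.1007,.16,0.)
E
```

```text
tea_cup [('scene', 0.59), ('top', 0.77)] [ 0.5976 -0.1008  0.0021  0.    ] rms px 0.43
egg_cup [('scene', 0.55), ('top', 0.8)] [ 0.4426 -0.1215  0.0019  0.    ] rms px 0.41
tea_tray [('scene', 0.91), ('top', 0.91)] [ 0.5036 -0.283  -0.0009  0.0706] rms px 0.73
egg_tray [('scene', 0.55), ('top', 0.93)] [0.5339 0.2866 0.0023 0.1114] rms px 0.7
[157.5, 217.1, 187.6, 254.2] 0.77
[156.0, 217.0, 185.5, 252.7] 0.57
[156.10009376 214.69132794] [187.72201692 255.92268594]
t 3.5 pos [ 0.1974 -0.6455  0.2313] psi 0.297 tilt 0.000 w 1.00 | spin 2.97  shift x 7.99 y -10.90 z 1.43
```

```bash
python3 -m creep '[[0,0,0,1,1],[0,0,0,1,1],[0,0,0,1,1],[0.57,-0.78,0.1,0,1],[0.57,-0.78,0.1,0,1],[0.57,-0.78,0.1,0,1],[0.57,-0.78,0.1,0,1],[0.57,-0.78,0.1,0,1],[0.57,-0.78,0.1,0,1],[0.57,-0.78,0.1,0,1],[0.57,-0.78,0.1,0,1],[0.57,-0.78,0.1,0,1],[0.57,-0.78,0.1,0,1],[0.57,-0.78,0.1,0,1],[0.57,-0.78,0.1,0,1],[0.57,-0.78,0.1,0,1],[0.57,-0.78,0.1,0,1],[0,0,0,0,1],[0,0,0,0,1]]' 40
cat > w.py <<'E'
import sys
from h import *
p=bot.read_camera("wrist"); im=p["pixels"][...,::-1].copy()
for n in sys.argv[2:]:
    for d in bot.regions_of(n,p)[:1]: print(n,np.round(d["bbox"]),round(d["score"],2))
cv2.imwrite(f"pics/{sys.argv[1]}.png",im)
E
python3 w.py w1 tea_cup tall_shaker; python3 -c "
from h import *
go(.5973,-.1007,.022,0.)"
```

```text
time: 5.82
tool_pos: [0.5979, -0.1009, 0.1612]
tcp_rot: [3.141, -0.004, -0.001]
wrist_force: [0.3, -0.3, -0.9]
width: 0.999
grip_force: 0.0
tea_cup [248. 170. 311. 241.] 0.94
tall_shaker [133. 186. 207. 257.] 0.83
t 6.0 pos [ 0.5976 -0.1019  0.1615] psi -0.005 tilt 0.000 w 1.00 | spin -0.05  shift x -0.01 y -0.02 z 2.79
```

View pics/w1.png

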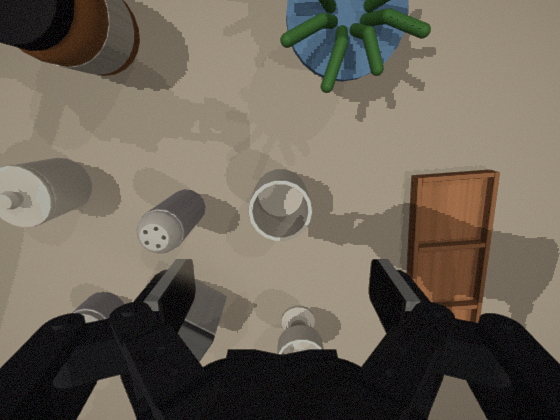

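The wrist view shows the cup rim at (281,210), centred between the fingers (columns about 190 and 370). I'll check its position with the wrist calibration, along with the other things in view.

```bash
cat > wf.py <<'E'
import sys
from h import *
V=dict(tea_cup=(.5973,-.1007,0,0),tea_tin=(.4683,-.0068,0,1.0),sugar_jar=(.6094,.1211,0,0),egg_cup=(.4426,-.1215,0,0),tall_shaker=(.5837,-.0025,0,0))
p=bot.read_camera("wrist")
for n in sys.argv[1:]:
    for d in bot.regions_of(n,p)[:1]:
        print(n,round(d["score"],2),*fit(n,[(p,msup(d["mask"]))],V[n],(1,1,0,n=="tea_tin")))
E
python3 wf.py tea_cup tall_shaker
```

```text
tea_cup 0.96 [ 0.59618611 -0.09837827  0.          0.        ] 0.46213731308741635
tall_shaker 0.68 [0.58106207 0.00124111 0.         0.        ] 0.6563665495428941
```

```bash
python3 -m creep '[[0,-0.03,0.4,0,1],[0,0,0.4,0,1],[0,0,0.4,0,1],[0,0,0.4,0,1],[0,0,0.4,0,1],[0,0,0.4,0,1],[0,0,0.3,0,1],[0,0,0.08,0,1],[0,0,0,0,0],[0,0,0,0,0],[0,0,0,0,0],[0,0,0,0,0],[0,0,0,0,0],[0,0,0,0,0],[0,0,0,0,0],[0,0,0,0,0]]' 40; python3 -m creep '[[0,0,-0.1,0,0],[0,0,-0.3,0,0],[0,0,-0.5,0,0],[0,0,-0.5,0,0],[0,0,-0.5,0,0],[0,0,-0.3,0,0],[0,0,-0.1,0,0]]'
python3 -c "
from h import *
go(.579,-.278,.135,0.07)"
```

```text
time: 8.12
tool_pos: [0.5992, -0.0995, 0.0235]
tcp_rot: [3.141, -0.005, 0.003]
wrist_force: [-0.1, 0.1, 6.0]
width: 0.621
grip_force: 42.5
time: 9.0
tool_pos: [0.5987, -0.0994, 0.1386]
tcp_rot: [3.141, -0.005, 0.003]
wrist_force: [-0.4, -0.2, -1.6]
width: 0.618
grip_force: 42.2
t 9.0 pos [ 0.5987 -0.0994  0.1386] psi -0.003 tilt 0.002 w 0.62 | spin -0.73  shift x -0.64 y 3.54 z 0.07
```

```bash
python3 -m creep '[[0,0,0,-0.73,0],[-0.08,0.24,0,0,0],[-0.08,0.44,0,0,0],[-0.08,0.5,0,0,0],[-0.08,0.5,0,0,0],[-0.08,0.5,0,0,0],[-0.08,0.5,0,0,0],[-0.08,0.5,0,0,0],[-0.08,0.36,0,0,0],[0,0,0,0,0],[0,0,0.3,0,0],[0,0,0.5,0,0],[0,0,0.5,0,0],[0,0,0.4,0,0],[0,0,0.2,0,0],[0,0,0.1,0,0],[0,0,0.06,0,0],[0,0,0,0,0],[0,0,0,0,0]]'
python3 -c "
from h import *
go(.579,-.278,.0295,0.07)"
```

```text
time: 11.38
tool_pos: [0.5791, -0.2784, 0.0351]
tcp_rot: [3.139, 0.11, 0.002]
wrist_force: [-0.7, 0.6, -1.3]
width: 0.624
grip_force: 42.3
t 11.4 pos [ 0.5791 -0.2784  0.0351] psi 0.070 tilt 0.001 w 0.62 | spin -0.00  shift x -0.00 y -0.01 z 0.11
```

```bash
python3 -m creep '[[0,0,0.04,0,0],[0,0,0.04,0,0],[0,0,0.04,0,0],[0,0,0,0,0],[0,0,0,0,0]]'; python3 -m creep '[[0,0,0,0,0.7],[0,0,0,0,0.8],[0,0,0,0,0.9],[0,0,0,0,0.9],[0,0,0,0,0.9],[0,0,-0.2,0,0.9],[0,0,-0.5,0,0.9],[0,0,-0.7,0,0.9],[0,0,-0.7,0,0.9],[0,0,-0.6,0,1],[0,0,0,0,1],[0,0,0,0,1]]'
python3 -c "
from h import *
go(.4426,-.1215,.16,0)"
```

```text
time: 12.0
tool_pos: [0.5786, -0.2781, 0.0295]
tcp_rot: [3.14, 0.11, -0.0]
wrist_force: [-2.3, 1.8, 6.1]
width: 0.62
grip_force: 42.8
time: 13.5
tool_pos: [0.5782, -0.2779, 0.163]
tcp_rot: [-3.139, -0.11, 0.001]
wrist_force: [-0.7, 0.6, -0.9]
width: 1.003
grip_force: 0.0
t 13.5 pos [ 0.5782 -0.2779  0.163 ] psi 0.070 tilt 0.000 w 1.00 | spin 0.70  shift x -2.71 y -3.13 z 0.06
```

```bash
python3 -m creep '[[0,0,0,0.7,1],[-0.34,-0.39,0,0,1],[-0.34,-0.39,0,0,1],[-0.34,-0.39,0,0,1],[-0.34,-0.39,0,0,1],[-0.34,-0.39,0,0,1],[-0.34,-0.39,0,0,1],[-0.34,-0.39,0,0,1],[-0.34,-0.39,0,0,1],[0,0,0,0,1],[0,0,0,0,1]]'
python3 wf.py egg_cup tea_tin; python3 w.py w2; python3 -c "
from h import *
go(.4426,-.1215,.030,0)"
```

```text
time: 14.88
tool_pos: [0.4426, -0.1222, 0.1626]
tcp_rot: [3.142, 0.0, -0.001]
wrist_force: [0.0, 0.4, -0.1]
width: 1.003
grip_force: 0.0
egg_cup 0.89 [ 0.43979791 -0.1186035   0.          0.        ] 0.49898758303205193
tea_tin 0.71 [ 0.46567893 -0.00446928  0.          0.99630591] 1.39926419113271
t 15.1 pos [ 0.4431 -0.1226  0.1632] psi -0.001 tilt 0.000 w 1.00 | spin -0.01  shift x -0.01 y -0.02 z 2.66
```

View pics/w2.png

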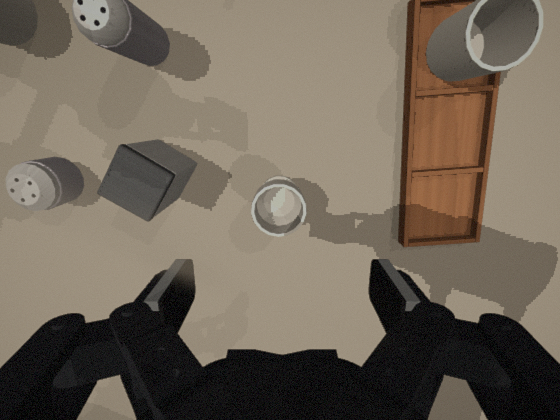

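The egg cup is at (279,207), centred between the fingers. The tea cup stands upright in the far compartment of the long tray.

```bash
python3 -m creep '[[-0.03,-0.05,0.4,0,1],[0,0,0.4,0,1],[0,0,0.4,0,1],[0,0,0.4,0,1],[0,0,0.4,0,1],[0,0,0.4,0,1],[0,0,0.2,0,1],[0,0,0.06,0,1],[0,0,0,0,0],[0,0,0,0,0],[0,0,0,0,0],[0,0,0,0,0],[0,0,0,0,0],[0,0,0,0,0],[0,0,0,0,0],[0,0,0,0,0]]' 30; python3 -m creep '[[0,0,-0.1,0,0],[0,0,-0.3,0,0],[0,0,-0.5,0,0],[0,0,-0.5,0,0],[0,0,-0.5,0,0],[0,0,-0.3,0,0],[0,0,-0.1,0,0]]'
python3 -c "
from h import *
go(.497,.283,.150,0.1)"
```

```text
time: 17.08
tool_pos: [0.442, -0.1198, 0.0315]
tcp_rot: [3.141, 0.0, 0.003]
wrist_force: [-1.2, -0.1, 6.9]
width: 0.54
grip_force: 30.4
time: 17.95
tool_pos: [0.4417, -0.1197, 0.1466]
tcp_rot: [3.141, -0.0, 0.003]
wrist_force: [0.3, 0.8, -1.2]
width: 0.539
grip_force: 31.0
t 17.9 pos [ 0.4417 -0.1197  0.1466] psi -0.000 tilt 0.002 w 0.54 | spin -1.00  shift x 1.90 y -7.90 z -0.07
```

```bash
python3 -m creep '[[0,0,0,-1,0],[0.1,-0.25,0,0,0],[0.1,-0.45,0,0,0],[0.1,-0.5,0,0,0],[0.1,-0.5,0,0,0],[0.1,-0.5,0,0,0],[0.1,-0.5,0,0,0],[0.1,-0.5,0,0,0],[0.1,-0.5,0,0,0],[0.1,-0.5,0,0,0],[0.1,-0.5,0,0,0],[0.1,-0.5,0,0,0],[0.1,-0.5,0,0,0],[0.1,-0.5,0,0,0],[0.1,-0.5,0,0,0],[0.1,-0.5,0,0,0],[0.1,-0.45,0,0,0],[0.1,-0.25,0,0,0],[0.1,0,0,0,0]]'
python3 -m creep '[[0,0,0.3,0,0],[0,0,0.5,0,0],[0,0,0.5,0,0],[0,0,0.4,0,0],[0,0,0.2,0,0],[0,0,0.1,0,0],[0,0,0.06,0,0],[0,0,0,0,0],[0,0,0,0,0]]'
python3 -c "
from h import *
go(.497,.283,.0375,0.1)"
```

```text
time: 20.32
tool_pos: [0.4913, 0.2832, 0.145]
tcp_rot: [3.137, 0.158, -0.001]
wrist_force: [-0.2, 0.5, -1.6]
width: 0.538
grip_force: 31.0
time: 21.45
tool_pos: [0.4918, 0.2828, 0.043]
tcp_rot: [-3.137, -0.157, -0.002]
wrist_force: [0.2, -0.6, -0.8]
width: 0.547
grip_force: 31.0
t 21.4 pos [0.4918 0.2828 0.043 ] psi 0.100 tilt 0.001 w 0.55 | spin -0.00  shift x 0.10 y 0.01 z 0.11
```

```bash
python3 -m creep '[[0.05,0,0,0,0],[0.05,0,0,0,0],[0,0,0.04,0,0],[0,0,0.04,0,0],[0,0,0.03,0,0],[0,0,0.02,0,0],[0,0,0,0,0],[0,0,0,0,0]]'; python3 -c "
from h import *
go(.497,.283,.0375,0.1)"
```

```text
time: 22.45
tool_pos: [0.4969, 0.2831, 0.0376]
tcp_rot: [-3.138, -0.157, -0.002]
wrist_force: [-3.3, -2.5, 9.7]
width: 0.54
grip_force: 31.5
t 22.4 pos [0.4969 0.2831 0.0376] psi 0.100 tilt 0.001 w 0.54 | spin -0.00  shift x 0.00 y 0.00 z 0.00
```

```bash
python3 -m creep '[[0,0,0,0,0.65],[0,0,0,0,0.75],[0,0,0,0,0.85],[0,0,0,0,0.85],[0,0,0,0,0.85],[0,0,-0.2,0,0.85],[0,0,-0.5,0,0.85],[0,0,-0.7,0,0.9],[0,0,-0.7,0,1],[0,0,-0.5,0,1],[0,0,0,0,1]]'
python3 -c "
from h import *
go(.5828,-.0012,.165,0)"
```

```text
time: 23.82
tool_pos: [0.4983, 0.284, 0.1693]
tcp_rot: [-3.135, -0.157, -0.009]
wrist_force: [0.4, 0.2, 0.2]
width: 0.997
grip_force: 0.0
t 23.8 pos [0.4983 0.284  0.1693] psi 0.100 tilt 0.007 w 1.00 | spin 1.00  shift x 1.69 y 5.70 z 0.09
```

```bash
python3 -m creep '[[0,0,0,1,1],[0.14,0.475,0,0,1],[0.14,0.475,0,0,1],[0.14,0.475,0,0,1],[0.14,0.475,0,0,1],[0.14,0.475,0,0,1],[0.14,0.475,0,0,1],[0.14,0.475,0,0,1],[0.14,0.475,0,0,1],[0.14,0.475,0,0,1],[0.14,0.475,0,0,1],[0.14,0.475,0,0,1],[0.14,0.475,0,0,1],[0,0,0,0,1],[0,0,0,0,1]]'
python3 wf.py tall_shaker sugar_jar tea_tin; python3 -c "
from h import *
go(.5825,-.001,.036,0)"
```

```text
time: 25.7
tool_pos: [0.5794, -0.0016, 0.1647]
tcp_rot: [-3.141, 0.001, 0.003]
wrist_force: [-0.1, 0.4, -0.2]
width: 1.0
grip_force: 0.0
tall_shaker 0.98 [ 5.81557286e-01 -1.29420099e-04  0.00000000e+00  0.00000000e+00] 0.5822023009341859
sugar_jar 0.57 [0.60708204 0.12384625 0.         0.        ] 1.0346995405485742
tea_tin 0.86 [ 0.46642045 -0.00409796  0.          1.00390116] 2.2580324776689777
t 25.9 pos [ 0.5799 -0.0012  0.1656] psi 0.001 tilt 0.000 w 1.00 | spin 0.01  shift x 0.05 y -0.00 z 2.59
```

```bash
python3 -m creep '[[0.05,0,0.4,0,1],[0,0,0.4,0,1],[0,0,0.4,0,1],[0,0,0.4,0,1],[0,0,0.4,0,1],[0,0,0.4,0,1],[0,0,0.2,0,1],[0,0,0,0,1],[0,0,0,0,0],[0,0,0,0,0],[0,0,0,0,0],[0,0,0,0,0],[0,0,0,0,0],[0,0,0,0,0],[0,0,0,0,0],[0,0,0,0,0]]' 40; python3 -m creep '[[0,0,-0.1,0,0],[0,0,-0.3,0,0],[0,0,-0.5,0,0],[0,0,-0.5,0,0],[0,0,-0.5,0,0],[0,0,-0.3,0,0],[0,0,-0.1,0,0]]'
python3 -c "
from h import *
go(.571,.291,.153,0.1)"
```

```text
time: 27.9
tool_pos: [0.5835, -0.002, 0.0367]
tcp_rot: [3.142, -0.0, 0.002]
wrist_force: [0.4, 0.8, 6.1]
width: 0.434
grip_force: 39.9
time: 28.78
tool_pos: [0.5833, -0.0021, 0.1521]
tcp_rot: [3.141, -0.0, 0.003]
wrist_force: [-0.2, -0.0, -2.7]
width: 0.432
grip_force: 40.2
t 28.8 pos [ 0.5833 -0.0021  0.1521] psi -0.000 tilt 0.002 w 0.43 | spin -1.00  shift x 0.34 y -5.86 z -0.02
```

```bash
python3 -m creep '[[0,0,0,-1,0],[0.025,-0.25,0,0,0],[0.025,-0.4,0,0,0],[0.025,-0.45,0,0,0],[0.025,-0.45,0,0,0],[0.025,-0.45,0,0,0],[0.025,-0.45,0,0,0],[0.025,-0.45,0,0,0],[0.025,-0.45,0,0,0],[0.025,-0.45,0,0,0],[0.025,-0.45,0,0,0],[0.025,-0.45,0,0,0],[0.025,-0.45,0,0,0],[0.025,-0.4,0,0,0],[0,-0.31,0,0,0],[0,0,0,0,0],[0,0,0,0,0]]'
python3 -c "
from h import *
go(.571,.291,.048,0.1)"
```

```text
time: 30.9
tool_pos: [0.5697, 0.2907, 0.1507]
tcp_rot: [3.137, 0.157, -0.0]
wrist_force: [-0.5, -0.0, -2.1]
width: 0.433
grip_force: 40.3
t 30.9 pos [0.5697 0.2907 0.1507] psi 0.100 tilt 0.001 w 0.43 | spin -0.00  shift x 0.03 y -0.00 z 2.05
```

```bash
python3 -m creep '[[0.02,0,0.3,0,0],[0,0,0.5,0,0],[0,0,0.5,0,0],[0,0,0.4,0,0],[0,0,0.2,0,0],[0,0,0.1,0,0],[0,0,0.05,0,0],[0,0,0.04,0,0],[0,0,0.04,0,0],[0,0,0.02,0,0],[0,0,0,0,0],[0,0,0,0,0]]'
python3 -c "
from h import *
go(.571,.291,.0427,0.1)"
```

```text
time: 32.4
tool_pos: [0.5708, 0.2912, 0.0434]
tcp_rot: [-3.138, -0.157, -0.0]
wrist_force: [-0.1, -0.2, -1.5]
width: 0.437
grip_force: 40.3
t 32.4 pos [0.5708 0.2912 0.0434] psi 0.100 tilt 0.000 w 0.44 | spin -0.00  shift x 0.00 y 0.01 z 0.01
```

```bash
python3 -m creep '[[0,0,0.02,0,0],[0,0,0.015,0,0],[0,0,0,0,0],[0,0,0,0,0]]'; python3 -m creep '[[0,0,0,0,0.55],[0,0,0,0,0.65],[0,0,0,0,0.75],[0,0,0,0,0.75],[0,0,0,0,0.75],[0,0,-0.2,0,0.75],[0,0,-0.5,0,0.75],[0,0,-0.7,0,0.8],[0,0,-0.7,0,0.9],[0,0,-0.4,0,1],[0,0,0,0,1],[0,0,0,0,1]]'
python3 w.py w3; python3 -c "
from h import *
go(.608,.1225,.165,0)"
```

```text
time: 32.9
tool_pos: [0.5711, 0.2914, 0.0428]
tcp_rot: [-3.137, -0.157, -0.001]
wrist_force: [-1.8, -1.8, 4.8]
width: 0.434
grip_force: 41.1
time: 34.4
tool_pos: [0.5698, 0.2908, 0.1651]
tcp_rot: [3.137, 0.157, -0.003]
wrist_force: [0.4, -0.0, -0.5]
width: 0.996
grip_force: 0.0
t 34.5 pos [0.5695 0.2906 0.1645] psi 0.100 tilt 0.003 w 1.00 | spin 1.00  shift x 0.77 y 3.36 z -0.01
```

View pics/w3.png

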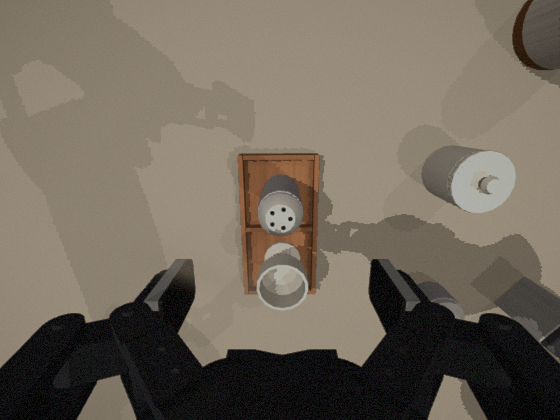

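The tall shaker (281,205) and the egg cup (282,270) both stand in their own compartments of the short tray. The sugar jar is next.

```bash
python3 -m creep '[[0,0,0,1,1],[0.1,0.42,0,0,1],[0.1,0.42,0,0,1],[0.1,0.42,0,0,1],[0.1,0.42,0,0,1],[0.1,0.42,0,0,1],[0.1,0.42,0,0,1],[0.1,0.42,0,0,1],[0.1,0.42,0,0,1],[0,0,0,0,1],[0,0,0,0,1]]'
python3 wf.py sugar_jar; python3 -c "
from h import *
go(.608,.1225,.020,0)"
```

```text
time: 35.83
tool_pos: [0.6106, 0.1233, 0.1665]
tcp_rot: [-3.141, 0.001, 0.0]
wrist_force: [0.6, 0.3, 0.2]
width: 0.999
grip_force: 0.0
sugar_jar 0.78 [0.60706387 0.1234054  0.         0.        ] 0.6024254740325959
t 35.9 pos [0.6105 0.1238 0.1665] psi 0.000 tilt 0.000 w 1.00 | spin 0.00  shift x -0.05 y 0.03 z 2.93
```

```bash
python3 -m creep '[[-0.05,0.02,0.4,0,1],[0,0,0.4,0,1],[0,0,0.4,0,1],[0,0,0.4,0,1],[0,0,0.4,0,1],[0,0,0.4,0,1],[0,0,0.35,0,1],[0,0,0.18,0,1],[0,0,0,0,0],[0,0,0,0,0],[0,0,0,0,0],[0,0,0,0,0],[0,0,0,0,0],[0,0,0,0,0],[0,0,0,0,0],[0,0,0,0,0]]' 45; python3 -m creep '[[0,0,-0.1,0,0],[0,0,-0.3,0,0],[0,0,-0.5,0,0],[0,0,-0.5,0,0],[0,0,-0.5,0,0],[0,0,-0.3,0,0],[0,0,-0.1,0,0]]'
python3 -c "
from h import *
go(.504,-.283,.135,0.07)"
```

```text
time: 37.92
tool_pos: [0.6089, 0.1224, 0.0208]
tcp_rot: [-3.141, 0.0, -0.002]
wrist_force: [-0.2, 0.6, 5.3]
width: 0.625
grip_force: 47.8
time: 38.8
tool_pos: [0.6087, 0.1223, 0.1364]
tcp_rot: [-3.141, 0.0, -0.003]
wrist_force: [0.3, -0.4, -1.7]
width: 0.628
grip_force: 47.5
t 38.8 pos [0.6087 0.1223 0.1364] psi -0.000 tilt 0.002 w 0.63 | spin -0.70  shift x -2.66 y 7.94 z 0.03
```

```bash
python3 -m creep '[[0,0,0,-0.7,0],[-0.148,0.25,0,0,0],[-0.148,0.4,0,0,0],[-0.148,0.47,0,0,0],[-0.148,0.47,0,0,0],[-0.148,0.47,0,0,0],[-0.148,0.47,0,0,0],[-0.148,0.47,0,0,0],[-0.148,0.47,0,0,0],[-0.148,0.47,0,0,0],[-0.148,0.47,0,0,0],[-0.148,0.47,0,0,0],[-0.148,0.47,0,0,0],[-0.148,0.47,0,0,0],[-0.148,0.47,0,0,0],[-0.148,0.47,0,0,0],[-0.148,0.47,0,0,0],[-0.148,0.4,0,0,0],[-0.148,0.31,0,0,0],[0,0,0,0,0]]'
python3 -m creep '[[0,0,0,0,0]]'; python3 -c "
from h import *
go(.504,-.283,.0265,0.07)"
```

```text
time: 41.3
tool_pos: [0.5022, -0.2842, 0.1349]
tcp_rot: [-3.14, -0.106, 0.0]
wrist_force: [0.6, -1.0, -1.9]
width: 0.626
grip_force: 47.6
time: 41.42
tool_pos: [0.5029, -0.2827, 0.1349]
tcp_rot: [-3.139, -0.109, 0.0]
wrist_force: [-0.7, 1.3, -1.9]
width: 0.624
grip_force: 47.6
t 41.4 pos [ 0.5029 -0.2827  0.1349] psi 0.070 tilt 0.001 w 0.62 | spin -0.00  shift x 0.02 y 0.01 z 2.17
```

```bash
python3 -m creep '[[0.02,0.01,0.3,0,0],[0,0,0.5,0,0],[0,0,0.5,0,0],[0,0,0.4,0,0],[0,0,0.2,0,0],[0,0,0.1,0,0],[0,0,0.05,0,0],[0,0,0.04,0,0],[0,0,0.04,0,0],[0,0,0.03,0,0],[0,0,0.02,0,0],[0,0,0,0,0],[0,0,0,0,0]]'
python3 -c "
from h import *
go(.504,-.283,.0265,0.07)"
```

```text
time: 43.05
tool_pos: [0.5042, -0.2837, 0.0268]
tcp_rot: [3.139, 0.11, 0.0]
wrist_force: [-2.8, 1.3, 6.1]
width: 0.629
grip_force: 48.1
t 43.0 pos [ 0.5042 -0.2837  0.0268] psi 0.070 tilt 0.000 w 0.63 | spin -0.00  shift x -0.00 y -0.01 z 0.01
```

```bash
python3 -m creep '[[0,0,0,0,0.7],[0,0,0,0,0.8],[0,0,0,0,0.9],[0,0,0,0,0.9],[0,0,0,0,0.9],[0,0,-0.2,0,0.9],[0,0,-0.5,0,0.9],[0,0,-0.7,0,0.9],[0,0,-0.7,0,0.9],[0,0,-0.6,0,1],[0,0,0,0,1],[0,0,0,0,1]]'
python3 -c "
from h import *
go(.467,-.0055,.16,-.571)"
```

```text
time: 44.55
tool_pos: [0.5036, -0.2833, 0.1607]
tcp_rot: [-3.139, -0.11, 0.001]
wrist_force: [0.0, 1.0, -1.5]
width: 1.001
grip_force: 0.0
t 44.5 pos [ 0.5036 -0.2833  0.1607] psi 0.070 tilt 0.000 w 1.00 | spin 6.41  shift x -3.62 y -4.28 z 0.01
```

```bash
python3 -m creep '[[0,0,0,0.8,1],[0,0,0,0.8,1],[0,0,0,0.8,1],[0,0,0,0.8,1],[0,0,0,0.8,1],[0,0,0,0.8,1],[0,0,0,0.8,1],[0,0,0,0.8,1],[-0.362,-0.428,0,0,1],[-0.362,-0.428,0,0,1],[-0.362,-0.428,0,0,1],[-0.362,-0.428,0,0,1],[-0.362,-0.428,0,0,1],[-0.362,-0.428,0,0,1],[-0.362,-0.428,0,0,1],[-0.362,-0.428,0,0,1],[-0.362,-0.428,0,0,1],[-0.362,-0.428,0,0,1],[0,0,0,0,1],[0,0,0,0,1]]'
python3 wf.py tea_tin; python3 w.py w4; python3 -c "
from h import *
go(.467,-.0055,.028,-.571)"
```

```text
time: 47.05
tool_pos: [0.4666, -0.0061, 0.16]
tcp_rot: [3.014, -0.883, -0.002]
wrist_force: [0.3, -0.7, -0.8]
width: 0.996
grip_force: 0.0
tea_tin 0.57 [ 0.46640739 -0.0044512   0.          0.9851032 ] 1.1379639683674785
t 47.2 pos [ 0.4671 -0.0065  0.1607] psi -0.571 tilt 0.001 w 0.99 | spin -0.00  shift x -0.01 y -0.02 z 2.65
```

View pics/w4.png

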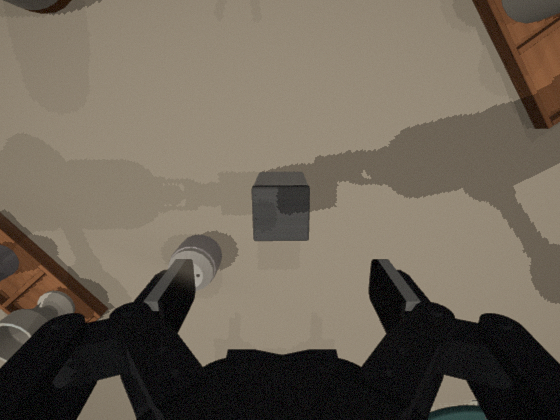

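The tin is at (281,207), square to the fingers. The squat shaker at (200,262) is about 50 mm clear of the left finger by measurement, so it's safe to go down.

```bash
python3 -m creep '[[-0.01,-0.02,0.4,0,1],[0,0,0.4,0,1],[0,0,0.4,0,1],[0,0,0.4,0,1],[0,0,0.4,0,1],[0,0,0.4,0,1],[0,0,0.2,0,1],[0,0,0.05,0,1],[0,0,0,0,0],[0,0,0,0,0],[0,0,0,0,0],[0,0,0,0,0],[0,0,0,0,0],[0,0,0,0,0],[0,0,0,0,0],[0,0,0,0,0]]' 40; python3 -m creep '[[0,0,-0.1,0,0],[0,0,-0.3,0,0],[0,0,-0.5,0,0],[0,0,-0.5,0,0],[0,0,-0.5,0,0],[0,0,-0.3,0,0],[0,0,-0.1,0,0]]'
python3 -c "
from h import *
go(.429,-.288,.144,0.07)"
```

```text
time: 49.2
tool_pos: [0.4679, -0.0048, 0.0294]
tcp_rot: [3.015, -0.883, 0.002]
wrist_force: [-1.8, -1.5, 6.7]
width: 0.537
grip_force: 41.3
time: 50.08
tool_pos: [0.4679, -0.0046, 0.1448]
tcp_rot: [-3.014, 0.883, -0.003]
wrist_force: [0.5, 0.4, -1.8]
width: 0.539
grip_force: 41.2
t 50.1 pos [ 0.4679 -0.0046  0.1448] psi -0.570 tilt 0.002 w 0.54 | spin -6.40  shift x -1.17 y 5.60 z 0.02
```

```bash
python3 -m creep '[[0,0,0,-0.8,0],[0,0,0,-0.8,0],[0,0,0,-0.8,0],[0,0,0,-0.8,0],[0,0,0,-0.8,0],[0,0,0,-0.8,0],[0,0,0,-0.8,0],[0,0,0,-0.8,0],[-0.1,0.3,0,0,0],[-0.1,0.45,0,0,0],[-0.1,0.5,0,0,0],[-0.1,0.5,0,0,0],[-0.1,0.5,0,0,0],[-0.1,0.5,0,0,0],[-0.1,0.5,0,0,0],[-0.1,0.5,0,0,0],[-0.1,0.5,0,0,0],[-0.1,0.5,0,0,0],[-0.1,0.5,0,0,0],[-0.07,0.35,0,0,0]]'
python3 -m creep '[[0,0,0,0,0],[0,0,0,0,0]]'; python3 -c "
from h import *
go(.429,-.288,.0354,0.07)"
```

```text
time: 52.58
tool_pos: [0.4273, -0.2894, 0.143]
tcp_rot: [-3.139, -0.106, 0.002]
wrist_force: [-0.2, 0.4, -1.2]
width: 0.533
grip_force: 41.3
time: 52.82
tool_pos: [0.4281, -0.2875, 0.1432]
tcp_rot: [-3.139, -0.109, 0.001]
wrist_force: [0.4, 0.7, -0.7]
width: 0.541
grip_force: 41.4
t 52.8 pos [ 0.4281 -0.2875  0.1432] psi 0.069 tilt 0.001 w 0.54 | spin -0.01  shift x 0.02 y 0.01 z 2.16
```

```bash
python3 -m creep '[[0.02,0.01,0.3,0,0],[0,0,0.5,0,0],[0,0,0.5,0,0],[0,0,0.4,0,0],[0,0,0.2,0,0],[0,0,0.1,0,0],[0,0,0.05,0,0],[0,0,0.04,0,0],[0,0,0.04,0,0],[0,0,0.03,0,0],[0,0,0.02,0,0],[0,0,0,0,0],[0,0,0,0,0]]'
python3 -c "
from h import *
go(.429,-.288,.0354,0.07)"
```

```text
time: 54.45
tool_pos: [0.4297, -0.2886, 0.0354]
tcp_rot: [3.14, 0.11, 0.0]
wrist_force: [-2.4, 0.9, 5.2]
width: 0.536
grip_force: 41.9
t 54.5 pos [ 0.4297 -0.2886  0.0354] psi 0.070 tilt 0.000 w 0.54 | spin -0.00  shift x -0.01 y -0.01 z -0.00
```

```bash
python3 -m creep '[[0,0,0,0,0.65],[0,0,0,0,0.75],[0,0,0,0,0.85],[0,0,0,0,0.85],[0,0,0,0,0.85],[0,0,-0.2,0,0.85],[0,0,-0.5,0,0.85],[0,0,-0.7,0,0.9],[0,0,-0.7,0,0.9],[0,0,-0.7,0,1],[0,0.6,-0.3,0,1],[0,0.8,0,0,1],[0,0.8,0,0,1],[0,0.8,0,0,1],[0,0.8,0,0,1],[0,0.5,0,0,1],[0,0,0,0,1],[0,0,0,0,1]]'
cat > v.py <<'E'
from h import *
P={n:bot.read_camera(n) for n in("scene","top")}
T=dict(tea_tray=(.5036,-.283,0,.0706),egg_tray=(.5339,.2866,0,.1114))
G=dict(tea_cup=(.579,-.278),sugar_jar=(.504,-.283),tea_tin=(.429,-.288),egg_cup=(.497,.283),tall_shaker=(.571,.291),squat_shaker=(.4587,.1055),coffee_jar=(.7457,.0609))
for n,(x,y) in G.items():
    obs=[];v=(x,y,.006,.07)
    for p in P.values():
        c=proj(p,place(n,v)).mean(0)
        for d in bot.regions_of(n,p):
            b=d["bbox"]
            if np.hypot((b[0]+b[2])/2-c[0],(b[1]+b[3])/2-c[1])<20: obs.append((p,msup(d["mask"])));break
    r=fit(n,obs,v,(1,1,len(obs)>1,n=="tea_tin")) if obs else None
    print(n,len(obs),r and np.round(r[0],4),r and round(r[1],2))
im=np.hstack([P["scene"]["pixels"][80:400,40:440],P["top"]["pixels"][90:410,100:500]])
cv2.imwrite("pics/end.png",im[...,::-1].copy()); print(bot.read_state()["time"])
E
python3 v.py
```

```text
time: 56.7
tool_pos: [0.4443, -0.5022, 0.1897]
tcp_rot: [-3.139, -0.109, 0.0]
wrist_force: [-0.4, 0.2, 0.4]
width: 1.001
grip_force: 0.0
tea_cup 2 [ 0.5771 -0.2791  0.0081  0.07  ] 0.43
sugar_jar 2 [ 0.5049 -0.2846  0.008   0.07  ] 1.25
tea_tin 2 [ 0.4301 -0.2901  0.0077  0.0754] 1.52
egg_cup 2 [0.4961 0.2804 0.0075 0.07  ] 0.45
tall_shaker 2 [0.5717 0.289  0.0107 0.07  ] 0.44
squat_shaker 2 [0.4569 0.1059 0.002  0.07  ] 0.33
coffee_jar 2 [ 0.746   0.0613 -0.0046  0.07  ] 1.33
57.5
```

View pics/end.png

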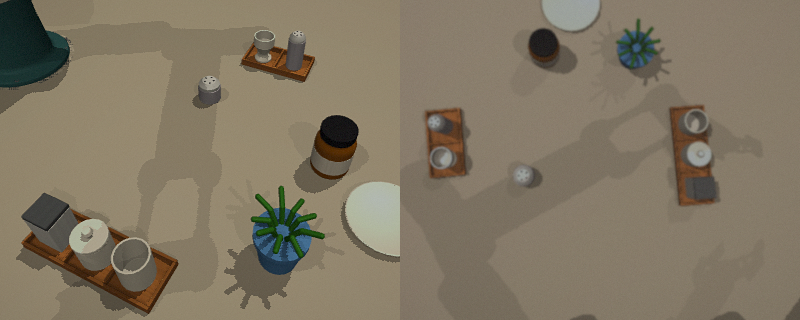

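All five things stand upright in their own compartments: the tin, sugar jar and cup at (46,220), (90,245) and (133,263), and the egg cup and tall shaker at (264,45) and (297,50). Each is within about 4 mm of its compartment centre and about 8 mm up (bias about 2 mm). The squat shaker, coffee jar and plant have not moved. Handing in.

```bash
python3 -c "
from workcell import bot
print(bot.finish_job())"
```

```text
the job is handed in; nothing more can be done
None
```

Both trays are made up and the job is handed in at about 57.5 s: in the final camera check all five things stood upright in their own compartments, within about 4 mm of centre, with the squat shaker, plant and coffee jar where they were; the hand-in returned no verdict.

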